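# Sweep the carrot slices off the board into the pan

### The arm

A 7-joint arm with a two-finger parallel gripper is mounted at the origin on the work surface. World frame = base frame: x ahead of the robot, y to its left, z up, the work surface at z = 0. Lengths are in m, angles in rad, forces in N, time in s.
With the tool pointing down it reaches from about 0.4 to 0.875 m from the base axis. Payload 19.3 kg.
Tool frame: the origin (TCP) lies at the very end of the fingers, on their centre line; the grasp point (between the pads) lies 19 mm behind it; z points along the fingers, y is the line along which they close (so a half turn about z gives the same grasp; the last joint's range is limited). The gripper opens to 85 mm and grips with 20 to 120 N. Pads are 22 mm wide; open, the fingers measure 114 mm over their backs; the gripper's body (76 mm by 85 mm) begins 54 mm behind the grasp point. The pads swing forward as they close: fully open they stand 13 mm farther back than shut.
Start: joints at [1.143, 0.521, -0.036, 1.599, 0.021, 1.021, -0.113], TCP at [0.219, -0.585, 0.193] pointing down, gripper open.
Joint ranges: [-2.91, 2.91], [-0.3, 2.13], [-1.5, 1.42], [0.17, 2.43], [-1.26, 4.41], [0.16, 1.93], [-2.52, 2.52]. Speed limits (rad/s): [1.89, 1.89, 2.39, 2.39, 3.01, 3.01, 3.01].

### API

Orientations are given as [roll, pitch, yaw] about the fixed x, y, z axes, in that order (R = Rz(yaw) Ry(pitch) Rx(roll)).
In Python, from workcell import bot gives the robot as it stands. The module is installed in compiled form; this text tells all that it offers.
- The arm moves only by the tool apply_moves, never from a script. Its arguments are lists of equal length, an entry for each row: "claw": the finger opening in m, from 0 to 0.0854; "xyz": the shift along the tool's x, y, z in m, a list of three; "twist": the turn, a rotation vector about the tool's x, y, z in rad, a list of three. A call has 1 to 20 rows; each row shifts and turns the commanded pose from where the row before left it, along the tool's axes as they then stand; what a row does not reach is not made up. A row lasts 1/10 s, in which the tool goes at most 50 mm and 8.59 degrees, less where a joint would pass 70% of its speed; a pose out of reach is approached as far as the arm can. A call with a gripper value outside its range is refused whole. The fingers move at their own pace and stop on an object; "force" is the grip in N (left out, the last holds). Time passes only in rows, so rows that do not move let the fingers close. It gives the time, the measured TCP pose, the force, the opening and the grip force at its end, in the units of the state.
- bot.observe(): the state, without advancing time (a new reading comes with each control period).
- bot.grab_frame(name): name is "scene" or "top" or "wrist"; returns a dict with "img" (384x512x3 uint8, red, green, blue), "vfov" (degrees; the focal length in pixels is half the picture's height over the tangent of half this angle, whatever the lens; pixels are square), "cx", "cy" (the principal point, pixels), "view" (4x4, takes a point from world to camera coordinates). Camera axes: x right, y up, looking along -z (the intrinsics and any distortion apply to the point x, -y, -z); pixel columns grow to the right and rows downward; lengths in m; the calibration is good to about 2 mm. A picture is of the moment at which its call begins. There is no depth.
- bot.job_done(): hands the job in; it is judged then, once.
Trained networks look in the newest picture that a camera, given by its name, has taken for a name from the list of things; names that differ only in an ending like _2 or _b are one class to them, and where a whole thing is asked for, a point or a joint stands for the part that bears it (a point fixed in the world has none). Each returns a list of dicts, best first, with "score" (0 to 1); they miss things now and then, are a little off and sometimes report something else, mostly with a low value. They report only what shows in the picture. A call takes as long as a camera call.
- bot.find_in(camera, query): "position" ([x, y, z] in m, in world coordinates, good to about 4 mm: the middle of the surface that is visible of it).
The state is a dict: "clock": time; "qpos": joint angles; "qd": joint speeds; "joint_efforts": joint torques, N m; "position": TCP position; "tool_rot": TCP orientation; "force": force on the tool from outside, world axes, zero at the start; "moment": the same for the moment, N m; "grip_width": finger opening in m; "finger_force": force on a finger pad.
Only numpy, scipy, OpenCV 4.12 (cv2) and the standard library are available. Lean on these libraries where they do the work, as an engineer would, in place of code of your own. Each camera call takes 0.05 s, during which the arm holds its last target. There are 200 camera calls.

### The job

With the fingertips, used like the edge of a hand, sweep all five carrot slices across the raised chopping board and over its edge into the steel pan tucked under that edge. Only push the slices along the board: do not pick them up, squeeze them or press down on them, and leave the knife on the board, the mug and the pepper mill where they are.

Things in the scene. Friction and masses are not known exactly. Their poses are not given: they have to be found in the camera images.
- board: Raised white plastic chopping board, 325 mm (its x) by 265 mm (its y), fixed, on a steel stand; origin at worktop level under the board's middle, z up. The flat top is 92 mm above the worktop, the board is 20 mm thick, edges plain (no raised rim). The pan is on either its +y or its -y side.
- pan: Stainless gastronorm pan, fixed, 325 mm (its x) by 176 mm (its y) over the flange, rim 65 mm above the worktop, inside 299 by 150 mm, floor 3 mm thick; origin at the centre of its underside, axes parallel to the board's, long side along the board's 325 mm edge. Its flange is tucked under that edge, which overhangs the inside of the pan by about 10 mm: the board's edge is 66 mm from the pan's centre line, so what is pushed straight over this edge drops into the pan.
- knife: Vegetable knife lying loose and flat on the board, roughly across the middle of it along the board's y (within 0.07 rad at the start), with slices on both sides of it. Origin on the board's top where handle and blade meet; its x runs along the blade to the tip: black handle 108 mm long (to -x), 22 mm wide, 14 mm thick; steel blade 112 mm long (to +x), 28 mm wide, lying below handle height. To be left alone.
- mug: White mug, 82 mm across, 95 mm high, handle at its +y, standing on the worktop to the robot's left of the board and pan; origin at the centre of its underside. To be left alone.
- mill: Dark wooden pepper mill, 58 mm across, 142 mm high, standing on the worktop to the robot's right of the board and pan; origin at the centre of its underside. To be left alone.
- slice1: Orange carrot slice, a disc 32 mm across and 14 mm thick (10 to 20 g), lying flat and loose on the board, at least 20 mm from its edges at the slice's middle; origin at the middle of the disc, 7 mm above what it lies on. It slides when pushed and tips over the board's edge once its middle is past it.
- slice2: Orange carrot slice, a disc 34 mm across and 14 mm thick (10 to 20 g), lying flat and loose on the board, at least 20 mm from its edges at the slice's middle; origin at the middle of the disc, 7 mm above what it lies on. It slides when pushed and tips over the board's edge once its middle is past it.
- slice3: Orange carrot slice, a disc 36 mm across and 14 mm thick (10 to 20 g), lying flat and loose on the board, at least 20 mm from its edges at the slice's middle; origin at the middle of the disc, 7 mm above what it lies on. It slides when pushed and tips over the board's edge once its middle is past it.
- slice4: Orange carrot slice, a disc 38 mm across and 14 mm thick (10 to 20 g), lying flat and loose on the board, at least 20 mm from its edges at the slice's middle; origin at the middle of the disc, 7 mm above what it lies on. It slides when pushed and tips over the board's edge once its middle is past it.
- slice5: Orange carrot slice, a disc 34 mm across and 14 mm thick (10 to 20 g), lying flat and loose on the board, at least 20 mm from its edges at the slice's middle; origin at the middle of the disc, 7 mm above what it lies on. It slides when pushed and tips over the board's edge once its middle is past it.

How it is judged:
By the outcome, as a careful person would: the job done as asked, in the order asked, and still so for the second after the job is handed in, with the robot touching nothing.
It also fails if it takes over 64 s, if anything falls off the work surface, if the arm or the gripper's body presses on something with over 40 N, if the wrist force passes 120 N, or if a joint passes its speed limit or range.

## Working session

There is one attempt and no reset: what is moved stays moved. The work goes in short steps, Python scripts to look and compute and a tool call to move; the robot and the scene stay as the last step left them, time stands still between calls to the robot, and variables do not carry over. Pictures are saved under pics/ and viewed, at most 10 in all, crops included, and the job is handed in when it is done.

Besides the shell and the picture viewer there is one more tool, called after "Call:" as name(argument=value, ...) on one line, values as JSON. apply_moves: Moves the arm, as the interface text tells. Its arguments: {"type":"object","properties":{"claw":{"type":"array"},"xyz":{"type":"array"},"twist":{"type":"array"},"force":{"type":"number"}},"required":["claw","xyz","twist"]}

```bash
mkdir -p pics; cat > h.py <<'E'
import numpy as np, cv2
from workcell import bot
def snap(n,f=None):
    d=bot.grab_frame(n)
    if f: cv2.imwrite('pics/'+f,d['img'][:,:,::-1])
    return d
def foc(d): return d['img'].shape[0]/2/np.tan(np.radians(d['vfov'])/2)
def proj(d,P):
    V=np.array(d['view']);c=(V@np.append(P,1))[:3];f=foc(d)
    return d['cx']+f*c[0]/-c[2], d['cy']-f*c[1]/-c[2]
def ray(d,u,v,z):
    V=np.array(d['view']);f=foc(d);r=V[:3,:3].T@np.array([(u-d['cx'])/f,-(v-d['cy'])/f,-1]);o=-V[:3,:3].T@V[:3,3]
    return o+r*(z-o[2])/r[2]
E
python3 - <<'E'
from h import *
s=bot.observe();print(s['position'],s['tool_rot'],s['clock'],s['grip_width'])
for c in ('top','scene'):
    d=snap(c,c+'0.png');print(c,d['vfov'],d['cx'],d['cy'],np.round(d['view'],3).tolist(), [k for k in d])
    for q in ['board','pan','knife','mug','mill','slice1']:
        for r in bot.find_in(c,q)[:7]: print(c,q,round(r['score'],2),np.round(r['position'],3))
E
```

```text
[ 0.21870601 -0.58507927  0.19201466] [-3.14045000e+00  7.95526492e-05  3.57772322e-01] 0.0 0.08554191046544611
top 55.4954938734825 250.81864825712586 189.89374163120132 [[-0.018, -1.0, -0.025, 0.032], [0.987, -0.022, 0.16, -0.551], [-0.161, -0.022, 0.987, -0.961], [0.0, 0.0, 0.0, 1.0]] ['img', 'vfov', 'cx', 'cy', 'view']
top board 0.86 [0.527 0.12  0.093]
top pan 0.9 [ 0.581 -0.097  0.003]
top knife 0.66 [0.54  0.12  0.102]
top mug 0.89 [0.489 0.43  0.05 ]
top mug 0.25 [0.483 0.101 0.108]
top slice1 0.66 [0.619 0.166 0.108]
top slice1 0.63 [0.628 0.076 0.101]
top slice1 0.42 [0.483 0.104 0.108]
scene 46.47297164063286 250.62208120472533 192.87652493391656 [[0.818, 0.575, 0.008, -0.431], [-0.356, 0.496, 0.792, 0.13], [0.451, -0.651, 0.61, -1.545], [0.0, 0.0, 0.0, 1.0]] ['img', 'vfov', 'cx', 'cy', 'view']
scene board 0.87 [0.567 0.082 0.095]
scene board 0.58 [0.485 0.094 0.109]
scene pan 0.76 [ 0.569 -0.067  0.024]
scene knife 0.86 [0.55  0.102 0.1  ]
scene mug 0.74 [0.5   0.387 0.067]
scene mill 0.69 [ 0.448 -0.428  0.076]
scene slice1 0.69 [0.483 0.012 0.108]
scene slice1 0.62 [0.626 0.158 0.108]
scene slice1 0.46 [0.63  0.067 0.104]
```

View pics/top0.png

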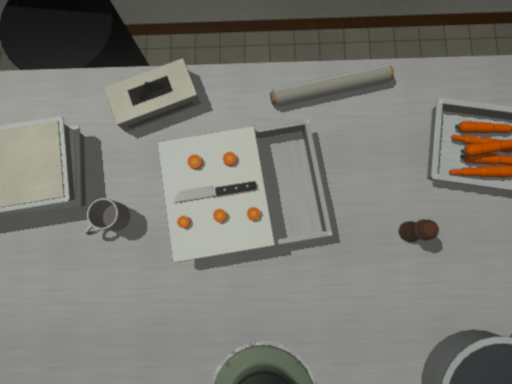

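View pics/scene0.png

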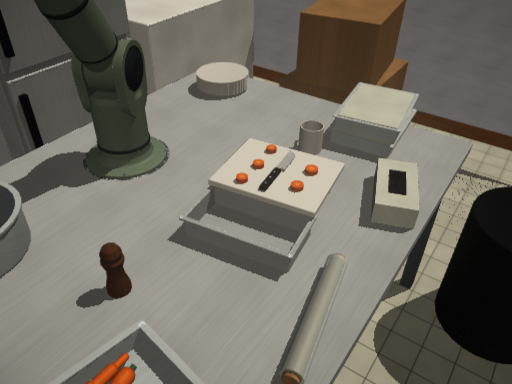

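The top view shows the board with corners at about (158,142), (255,128), (272,246) and (176,260), and the pan on its right, which is world -y. Three slices lie near the robot at (184,222), (220,216) and (254,214). Two are on the far side at (195,162) and (230,159). The knife runs from (175,197) to (257,186) with its handle toward the pan. The scene view agrees. Next I'll measure precisely.

```bash
python3 - <<'E'
from h import *
from scipy.optimize import least_squares
D={c:snap(c) for c in('top','scene')}
for c,d in D.items():
    im=d['img'].astype(int);R,G,B=im[...,0],im[...,1],im[...,2]
    m=((R>130)&(R-B>80)&(R-G>50)).astype(np.uint8)
    n,l,s,ce=cv2.connectedComponentsWithStats(m)
    for i in range(1,n):
        if s[i,4]>15 :
            p=ray(d,*ce[i],.102)
            if abs(p[0]-.55)<.2 and abs(p[1]-.1)<.2: print(c,ce[i].round(1),s[i,4],p.round(4))
    # board: white mask
    hsv=cv2.cvtColor(d['img'],cv2.COLOR_RGB2HSV)
    m=((hsv[...,2]>175)&(hsv[...,1]<45)).astype(np.uint8)
    b=[int(round(x)) for x in proj(d,[.553,.1,.092])]
    m=cv2.morphologyEx(m,cv2.MORPH_OPEN,np.ones((3,3),np.uint8))
    n,l,s,ce=cv2.connectedComponentsWithStats(m)
    i=max((i for i in range(1,n) if s[i,0]<b[0]<s[i,0]+s[i,2] and s[i,1]<b[1]<s[i,1]+s[i,3]),key=lambda i:s[i,4],default=None)
    if i is None: print('no',im[b[1]-15,b[0]]);continue
    cn,_=cv2.findContours((l==i).astype(np.uint8),0,1)
    h=cv2.convexHull(max(cn,key=cv2.contourArea))
    for e in (.02,.03,.05):
        a=cv2.approxPolyDP(h,e*cv2.arcLength(h,True),True)[:,0]
        if len(a)==4:break
    W=[ray(d,*p,.092) for p in a]
    for p,w in zip(a,W): print(c,'corner',p,w.round(4))
    print([np.linalg.norm(W[k]-W[k-1]).round(3) for k in range(4)],np.mean(W,0).round(4))
d=D['top'];im=d['img'];hsv=cv2.cvtColor(im,cv2.COLOR_RGB2HSV)
m=np.zeros(im.shape[:2],np.uint8);m[170:205,206:266]=(hsv[170:205,206:266,2]<85)
ys,xs=np.nonzero(m);r=cv2.minAreaRect(np.c_[xs,ys].astype(np.float32));
print('handle',[ray(d,*p,.104).round(4).tolist() for p in cv2.boxPoints(r)])
for P in([.55,.1,.092],[.219,-.585,.19]):print(proj(D['scene'],P))
cv2.imwrite('pics/crop.png',cv2.resize(im[115:270,145:345,::-1],None,fx=4,fy=3.87,interpolation=cv2.INTER_CUBIC)[:600])
E
```

```text
top [229.1 158.1] 137 [0.6281 0.0756 0.102 ]
top [194.2 161.2] 138 [0.6221 0.1681 0.102 ]
top [253.1 213.3] 129 [0.4808 0.0151 0.102 ]
top [219.3 215. ] 128 [0.4783 0.1023 0.102 ]
top [183.  221.5] 105 [0.4634 0.196  0.102 ]
top corner [252 127] [0.7156 0.0138 0.092 ]
top corner [272 243] [ 0.4046 -0.0316  0.092 ]
top corner [174 260] [0.3661 0.2201 0.092 ]
top corner [159 143] [0.6773 0.2657 0.092 ]
[np.float64(0.255), np.float64(0.314), np.float64(0.255), np.float64(0.314)] [0.5409 0.117  0.092 ]
scene [271.1 147.1] 53 [0.465  0.1977 0.102 ]
scene [258.1 162. ] 66 [0.4794 0.1043 0.102 ]
scene [311.4 168. ] 85 [0.6242 0.1695 0.102 ]
scene [241.7 176.1] 75 [0.4823 0.0172 0.102 ]
scene [296.9 183.9] 91 [0.6292 0.0767 0.102 ]
scene corner [210 177] [ 0.4023 -0.0283  0.092 ]
scene corner [249 138] [0.3671 0.2163 0.092 ]
scene corner [343 163] [0.6824 0.2623 0.092 ]
scene corner [315 211] [0.7222 0.0132 0.092 ]
[np.float64(0.323), np.float64(0.247), np.float64(0.319), np.float64(0.252)] [0.5435 0.1159 0.092 ]
handle [[0.55, 0.1128, 0.104], [0.5652, 0.0086, 0.104], [0.5442, 0.0056, 0.104], [0.529, 0.1094, 0.104]]
(np.float64(277.18224734136254), np.float64(173.39985527629133))
(np.float64(-25.606335974729376), np.float64(234.1407290050468))
```

View pics/crop.png

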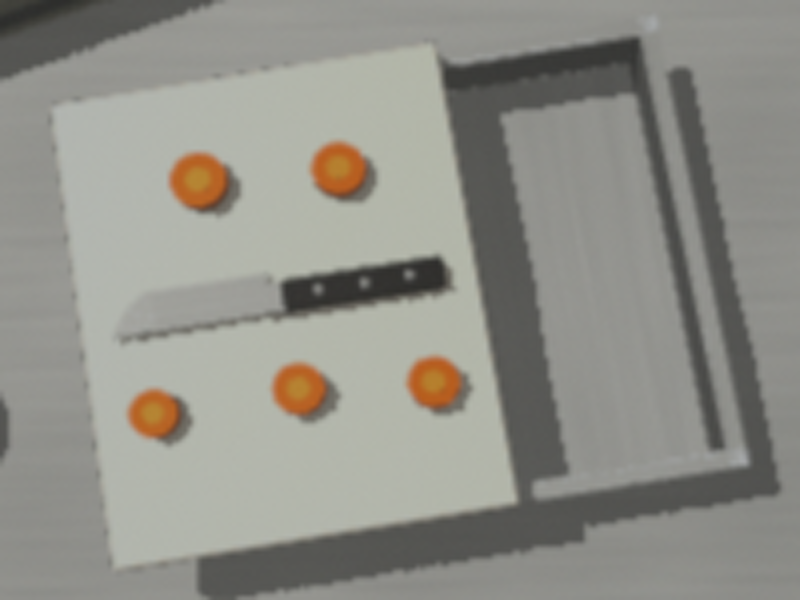

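Both views agree to within about 2 mm at the assumed heights, and the board comes out about the right size. In board coordinates (centre (0.542, 0.1165), yaw 0.1455):

| Item | bx (m) | by (m) |
|---|---|---|
| Slice A | -0.0655 | 0.091 |
| Slice B | -0.064 | -0.004 |
| Slice C | -0.074 | -0.090 |
| Slice D | 0.088 | 0.040 |
| Slice E | 0.080 | -0.052 |
| Knife | -0.02 to 0.015 | |

I'll push one slice at a time toward -by, with the fingers side by side and a 20 mm gap. First I turn the tool so that tool x = +by and tool y = +bx.

Call:
apply_moves(claw=[0.02, 0.02, 0.02, 0.02, 0.02, 0.02, 0.02, 0.02, 0.02, 0.02, 0.02], xyz=[[0, 0, -0.004], [0, 0, -0.004], [0, 0, -0.004], [0, 0, -0.004], [0, 0, -0.004], [0, 0, -0.004], [0, 0, -0.004], [0, 0, -0.004], [0, 0, -0.004], [0, 0, -0.004], [0, 0, 0]], twist=[[0, 0, -0.136], [0, 0, -0.136], [0, 0, -0.136], [0, 0, -0.136], [0, 0, -0.136], [0, 0, -0.136], [0, 0, -0.136], [0, 0, -0.136], [0, 0, -0.136], [0, 0, -0.136], [0, 0, 0]])

```text
clock: 1.9
position: [0.2188, -0.5857, 0.233]
tool_rot: [3.141, 0.001, 1.72]
force: [-0.1, 0.0, 0.4]
grip_width: 0.0199
finger_force: 0.0
```

Call:
apply_moves(claw=[0.02, 0.02, 0.02, 0.02, 0.02, 0.02, 0.02, 0.02, 0.02, 0.02, 0.02, 0.02, 0.02, 0.02, 0.02, 0.02, 0.02, 0.02, 0.02, 0.02], xyz=[[0.0333, 0.0194, 0], [0.0333, 0.0194, 0], [0.0333, 0.0194, 0], [0.0333, 0.0194, 0], [0.0333, 0.0194, 0], [0.0333, 0.0194, 0], [0.0333, 0.0194, 0], [0.0333, 0.0194, 0], [0.0333, 0.0194, 0], [0.0333, 0.0194, 0], [0.0333, 0.0194, 0], [0.0333, 0.0194, 0], [0.0333, 0.0194, 0], [0.0333, 0.0194, 0], [0.0333, 0.0194, 0], [0.0333, 0.0194, 0], [0.0333, 0.0194, 0], [0.0333, 0.0194, 0], [0, 0, 0], [0, 0, 0]], twist=[[0, 0, 0], [0, 0, 0], [0, 0, 0], [0, 0, 0], [0, 0, 0], [0, 0, 0], [0, 0, 0], [0, 0, 0], [0, 0, 0], [0, 0, 0], [0, 0, 0], [0, 0, 0], [0, 0, 0], [0, 0, 0], [0, 0, 0], [0, 0, 0], [0, 0, 0], [0, 0, 0], [0, 0, 0], [0, 0, 0]])

```text
clock: 3.9
position: [0.4764, 0.0593, 0.2323]
tool_rot: [-3.141, -0.0, 1.716]
force: [-0.5, -1.3, -0.2]
grip_width: 0.0199
finger_force: 0.0
```

Call:
apply_moves(claw=[0.02, 0.02, 0.02, 0.02, 0.02, 0.02], xyz=[[0, 0, 0.02], [0, 0, 0.03], [0, 0, 0.03], [0, 0, 0.02], [0, 0, 0], [0, 0, 0]], twist=[[0, 0, 0], [0, 0, 0], [0, 0, 0], [0, 0, 0], [0, 0, 0], [0, 0, 0]])

```text
clock: 4.5
position: [0.4765, 0.058, 0.1331]
tool_rot: [-3.141, 0.0, 1.715]
force: [1.0, 0.1, -0.1]
grip_width: 0.0199
finger_force: 0.0
```

```bash
python3 - <<'E'
from h import *
c=np.array([.542,.1165]);ex=np.array([.9894,.145]);ey=np.array([-.145,.9894])
d=snap('wrist','w1.png')
im=d['img'].astype(int);R,G,B=im[...,0],im[...,1],im[...,2]
m=((R>110)&(R-B>70)&(R-G>40)).astype(np.uint8)
n,l,s,ce=cv2.connectedComponentsWithStats(m)
for i in range(1,n):
    if s[i,4]>60:
        p=ray(d,*ce[i],.104);q=p[:2]-c;print(ce[i].round(),s[i],'board',(q@ex).round(4),(q@ey).round(4))
print(proj(d,[*bot.observe()['position'][:2],.092]),bot.observe()['position'])
snap('scene','s1.png')
E
```

```text
[268.   4.] [248   0  42  11 309] board -0.0662 0.0774
[505.  82.] [495  52  17  57 678] board 0.0747 0.0361
[268. 151.] [ 242  124   54   54 2272] board -0.0656 -0.0048
[482. 223.] [ 456  198   54   50 2082] board 0.0799 -0.0541
[262. 270.] [247 252  29  42 788] board -0.069 -0.0896
(np.float64(256.74430047002306), np.float64(209.0345568363514)) [0.47694413 0.05819878 0.13360958]
```

View pics/w1.png

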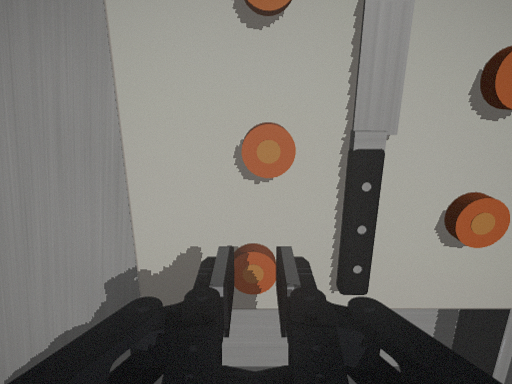

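The wrist view shows C between the fingertips at about (255,268) and B at (268,151), matching the measurements, with the knife clear to the right. I'll descend now.

Call:
apply_moves(claw=[0.02, 0.02, 0.02, 0.02, 0.02], xyz=[[0, 0, 0.014], [0, 0, 0.014], [0, 0, 0.007], [0, 0, 0.002], [0, 0, 0]], twist=[[0, 0, 0], [0, 0, 0], [0, 0, 0], [0, 0, 0], [0, 0, 0]])

```text
clock: 5.1
position: [0.4763, 0.0588, 0.0953]
tool_rot: [-3.141, -0.0, 1.718]
force: [0.5, 0.0, 1.1]
grip_width: 0.0199
finger_force: 0.0
```

```bash
python3 - <<'E'
from h import *
s=bot.observe();print(s['position'],s['force'])
d=snap('scene')
cv2.imwrite('pics/s2.png',cv2.resize(d['img'][100:250,160:360,::-1],None,fx=4,fy=4,interpolation=cv2.INTER_CUBIC))
E
```

```text
[0.47630271 0.05882167 0.09525331] [0.48197376 0.00475639 1.0556358 ]
```

View pics/s2.png

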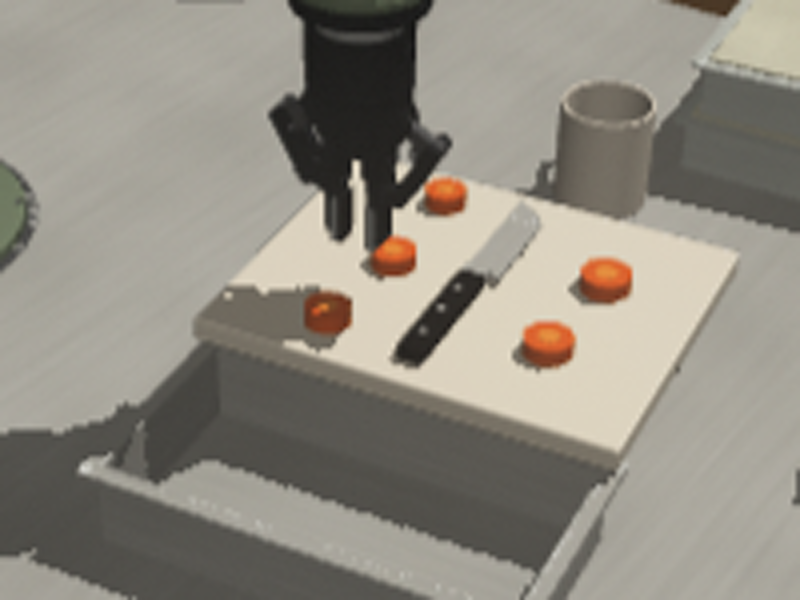

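```bash
python3 - <<'E'
from h import *
d=snap('scene')
s=bot.observe();p=np.array(s['position']);ex=np.array([.9894,.145,0])
for o in(-.017,.017):
  for z in(0.0953,.11): 
    u,v=proj(d,[*(p+o*ex)[:2],z]);print(o,z,(u-160)*4,(v-100)*4)
for z in(.1,.12,.14):
  for u,v in((340,238),(378,250)): print(z,ray(d,160+u/4,100+v/4,z).round(3))
E
```

```text
-0.017 0.0953 333.4988262751998 276.5032523108689
-0.017 0.11 333.4550664068473 259.9102958440427
0.017 0.0953 374.89634679164396 288.6919311867814
0.017 0.11 375.13904912387625 272.03001079833996
0.1 [0.438 0.095 0.1  ]
0.1 [0.47  0.098 0.1  ]
0.12 [0.456 0.07  0.12 ]
0.12 [0.487 0.074 0.12 ]
0.14 [0.473 0.046 0.14 ]
0.14 [0.504 0.049 0.14 ]
```

```bash
python3 - <<'E'
from h import *
d=snap('scene','s3.png')['img'];a=cv2.imread('pics/s1.png')[:,:,::-1]
w=snap('wrist','w2.png')
def cr(i):return cv2.resize(i[110:185,215:280,::-1],None,fx=6,fy=6,interpolation=cv2.INTER_NEAREST)
cv2.imwrite('pics/cmp.png',np.hstack([cr(a),cr(d)]))
E
```

```text
(no output)
```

View pics/cmp.png

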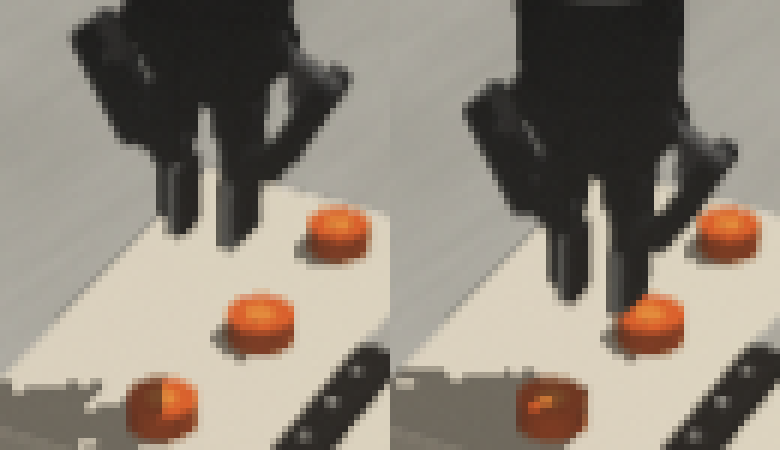

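```bash
python3 - <<'E'
from h import *
d=snap('wrist');s=bot.observe();p=np.array(s['position']);ex=np.array([.9894,.145,0]);ey=np.array([-.145,.9894,0])
V=np.array(d['view']);o=-V[:3,:3].T@V[:3,3];print('f',foc(d),'cam-tcp board',(o-p)@ex,(o-p)@ey,(o-p)[2],'axis',(-V[2,:3]).round(3), s['qpos'])
for b in(0,.019,.03,.04,.05):
  print(b,[np.round(proj(d,p+[0,0,b]+x*ex+y*ey),0).tolist() for x in(-.01,.01) for y in(-.011,.011)])
w=cv2.imread('pics/w2.png');
t=snap('top')['img'][:,:,::-1]
A=cv2.resize(w[150:384,156:356],None,fx=2,fy=2.5);B=cv2.resize(t[170:287,145:245],None,fx=4,fy=5,interpolation=cv2.INTER_NEAREST)
cv2.imwrite('pics/wt.png',np.hstack([A,B]))
E
```

```text
f 334.23570870047155 cam-tcp board -0.0009458597444727779 0.07890770250266978 0.18167825090541184 axis [ 0.044 -0.301 -0.953] [ 0.24390385  0.50237634 -0.63778159  2.03780812  0.44082603  0.73721389
 -0.52108291]
0 [[240.0, 249.0], [239.0, 215.0], [273.0, 249.0], [274.0, 215.0]]
0.019 [[238.0, 265.0], [237.0, 228.0], [275.0, 265.0], [276.0, 228.0]]
0.03 [[237.0, 276.0], [236.0, 236.0], [276.0, 276.0], [277.0, 236.0]]
0.04 [[236.0, 286.0], [235.0, 245.0], [277.0, 286.0], [278.0, 245.0]]
0.05 [[235.0, 299.0], [234.0, 255.0], [279.0, 299.0], [280.0, 255.0]]
```

View pics/wt.png

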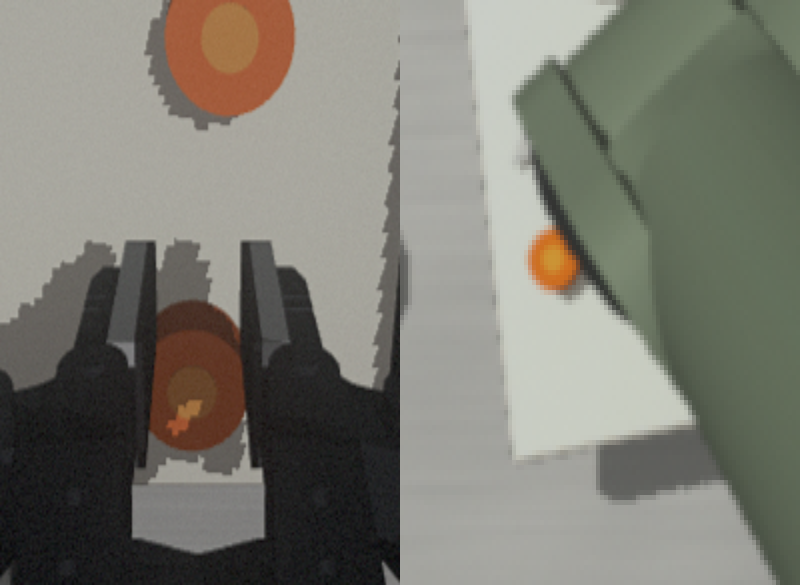

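Scene and wrist views agree, and so do the shadows: the real fingertips hang about 30–38 mm above the reported TCP point. I'll lower in steps and measure the tip height each time.

```bash
cat >> h.py <<'E'
def tipz():
    d=snap('scene');s=bot.observe();p=np.array(s['position']);ex=np.array([.9894,.145,0]);ey=np.array([-.145,.9894,0])
    g=d['img'].max(2);out=[]
    for o in(-.018,.018):
        r={}
        for z in np.arange(.08,.2,.001):
            u,v=proj(d,[*(p+o*ex-0*ey)[:2],z]);r[z]=g[int(round(v)),int(round(u))]
        zs=[z for z in r if r[z]<75]; out.append(round(min(zs),3) if zs else None)
    return out,p.round(4),np.round(s['force'],1)
E
python3 -c "
from h import *
print(tipz())"
```

```text
([np.float64(0.163), np.float64(0.137)], array([0.4767, 0.0586, 0.0958]), array([-0.1,  1. , -0.2]))
```

Call:
apply_moves(claw=[0.02, 0.02, 0.02, 0.02], xyz=[[0, 0, 0.008], [0, 0, 0.007], [0, 0, 0.004], [0, 0, 0]], twist=[[0, 0, 0], [0, 0, 0], [0, 0, 0], [0, 0, 0]])

```text
clock: 5.85
position: [0.4761, 0.0587, 0.0758]
tool_rot: [-3.14, -0.0, 1.718]
force: [-0.0, 0.1, -0.9]
grip_width: 0.0201
finger_force: 0.0
```

```bash
python3 -c "
from h import *
print(tipz())"
```

```text
([np.float64(0.143), np.float64(0.116)], array([0.4763, 0.0587, 0.0762]), array([-0. , -0.5,  1. ]))
```

Call:
apply_moves(claw=[0.02, 0.02, 0.02, 0.02], xyz=[[0, 0, 0.006], [0, 0, 0.005], [0, 0, 0.003], [0, 0, 0]], twist=[[0, 0, 0], [0, 0, 0], [0, 0, 0], [0, 0, 0]])

```text
clock: 6.3
position: [0.4763, 0.0587, 0.0621]
tool_rot: [-3.141, -0.0, 1.718]
force: [-0.2, 0.6, 0.6]
grip_width: 0.0199
finger_force: 0.0
```

```bash
python3 -c "
from h import *
print(tipz())
d=snap('scene')['img'];w=snap('wrist')['img']
A=cv2.resize(d[120:195,215:280,::-1],None,fx=6,fy=6,interpolation=cv2.INTER_NEAREST)
B=cv2.resize(w[159:384,156:351,::-1],None,fx=2,fy=2)
cv2.imwrite('pics/p8.png',np.hstack([A,B]))
"
```

```text
([np.float64(0.129), np.float64(0.102)], array([0.4764, 0.0587, 0.0624]), array([0.4, 0.4, 0.9]))
```

View pics/p8.png

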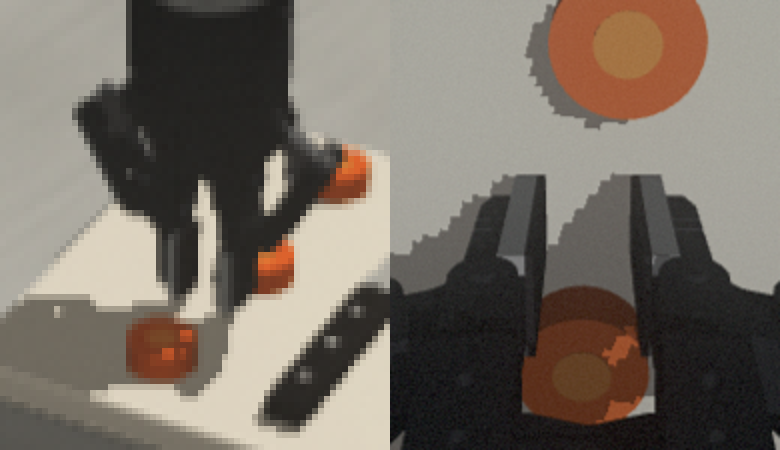

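The tips now sit just above the board behind C: the shadows nearly meet the tips, at about (225,310) in the left crop. I'll go 2 mm lower and push C.

Call:
apply_moves(claw=[0.02, 0.02, 0.02, 0.02, 0.02, 0.02, 0.02, 0.02], xyz=[[0, 0, 0.002], [-0.004, 0, 0], [-0.008, 0, 0], [-0.008, 0, 0], [-0.008, 0, 0], [-0.008, 0, 0], [-0.004, 0, 0], [0, 0, 0]], twist=[[0, 0, 0], [0, 0, 0], [0, 0, 0], [0, 0, 0], [0, 0, 0], [0, 0, 0], [0, 0, 0], [0, 0, 0]])

```text
clock: 7.25
position: [0.4824, 0.0184, 0.0606]
tool_rot: [-3.142, 0.0, 1.717]
force: [0.2, -0.3, 0.1]
grip_width: 0.02
finger_force: 0.0
```

```bash
cat >> h.py <<'E'
def slices():
  c=np.array([.542,.1165]);ex=np.array([.9894,.145]);ey=np.array([-.145,.9894])
  for cam in('scene','top'):
    d=snap(cam)
    im=d['img'].astype(int);R,G,B=im[...,0],im[...,1],im[...,2]
    m=((R>80)&(R-B>50)&(R-G>30)).astype(np.uint8)
    n,l,s,ce=cv2.connectedComponentsWithStats(m)
    for i in range(1,n):
        if s[i,4]>12:
            q=ray(d,*ce[i],.102)[:2]-c;q2=ray(d,*ce[i],.01)[:2]-c
            if abs(q@ex)<.2 and abs(q@ey)<.35: print(cam,ce[i].round(),s[i,4],'board',(q@ex).round(3),(q@ey).round(3),'| if on pan floor',(q2@ex).round(3),(q2@ey).round(3))
E
python3 -c "
from h import *
print(tipz());slices()"
```

```text
([np.float64(0.098), np.float64(0.103)], array([0.4824, 0.0189, 0.0606]), array([ 1.1,  0.2, -0.6]))
scene [271. 148.] 91 board -0.061 0.085 | if on pan floor -0.12 0.22
scene [260. 165.] 50 board -0.052 -0.013 | if on pan floor -0.109 0.111
scene [311. 169.] 133 board 0.09 0.033 | if on pan floor 0.05 0.163
scene [238. 182.] 115 board -0.069 -0.118 | if on pan floor -0.129 -0.008
scene [297. 185.] 134 board 0.083 -0.058 | if on pan floor 0.042 0.06
top [229. 158.] 159 board 0.079 -0.053 | if on pan floor 0.103 -0.05
top [194. 161.] 176 board 0.087 0.039 | if on pan floor 0.112 0.053
top [183. 221.] 133 board -0.066 0.09 | if on pan floor -0.056 0.108
top [215. 218.] 22 board -0.071 0.007 | if on pan floor -0.062 0.017
```

C is pushed and has moved to by ≈ -0.113, as predicted. I'll finish the sweep and then lift.

Call:
apply_moves(claw=[0.02, 0.02, 0.02, 0.02, 0.02, 0.02, 0.02, 0.02, 0.02, 0.02, 0.02], xyz=[[-0.004, 0, 0], [-0.008, 0, 0], [-0.008, 0, 0], [-0.008, 0, 0], [-0.008, 0, 0], [-0.008, 0, 0], [-0.008, 0, 0], [-0.006, 0, 0], [0, 0, 0], [0, 0, 0], [0, 0, 0]], twist=[[0, 0, 0], [0, 0, 0], [0, 0, 0], [0, 0, 0], [0, 0, 0], [0, 0, 0], [0, 0, 0], [0, 0, 0], [0, 0, 0], [0, 0, 0], [0, 0, 0]])

```text
clock: 8.5
position: [0.4908, -0.0379, 0.0606]
tool_rot: [3.142, -0.0, 1.718]
force: [0.2, 1.1, -0.6]
grip_width: 0.0198
finger_force: 0.0
```

```bash
python3 -c "
from h import *
print(tipz());slices()"
```

```text
([np.float64(0.097), np.float64(0.099)], array([ 0.4909, -0.0379,  0.0606]), array([ 0.8, -0.2,  0.2]))
scene [271. 148.] 90 board -0.061 0.084 | if on pan floor -0.12 0.22
scene [259. 163.] 84 board -0.059 -0.008 | if on pan floor -0.117 0.117
scene [311. 169.] 133 board 0.09 0.033 | if on pan floor 0.05 0.163
scene [297. 185.] 135 board 0.083 -0.059 | if on pan floor 0.042 0.059
scene [234. 212.] 107 board -0.018 -0.239 | if on pan floor -0.071 -0.144
top [229. 158.] 159 board 0.079 -0.053 | if on pan floor 0.103 -0.05
top [194. 161.] 175 board 0.087 0.039 | if on pan floor 0.112 0.053
top [219. 215.] 147 board -0.065 -0.005 | if on pan floor -0.055 0.004
top [183. 221.] 133 board -0.066 0.09 | if on pan floor -0.056 0.108
```

C is in the pan. Next is B.

Call:
apply_moves(claw=[0.02, 0.02, 0.02, 0.02, 0.02, 0.02, 0.02, 0.02, 0.02, 0.02, 0.02, 0.02, 0.02], xyz=[[0, 0, -0.02], [0, 0, -0.02], [0.027, 0.001, 0], [0.04, 0.002, 0], [0.04, 0.002, 0], [0.04, 0.002, 0], [0.03, 0.001, 0], [0.01, 0, 0], [0, 0, 0], [0, 0, 0.015], [0, 0, 0.015], [0, 0, 0.01], [0, 0, 0]], twist=[[0, 0, 0], [0, 0, 0], [0, 0, 0], [0, 0, 0], [0, 0, 0], [0, 0, 0], [0, 0, 0], [0, 0, 0], [0, 0, 0], [0, 0, 0], [0, 0, 0], [0, 0, 0], [0, 0, 0]])

```text
clock: 9.95
position: [0.471, 0.1465, 0.0596]
tool_rot: [-3.14, 0.001, 1.717]
force: [0.3, -0.1, 1.0]
grip_width: 0.0201
finger_force: 0.0
```

```bash
python3 -c "
from h import *
print(tipz());slices()"
```

```text
([np.float64(0.102), np.float64(0.102)], array([0.4713, 0.147 , 0.0603]), array([ 0.5, -0. ,  0.3]))
scene [274. 150.] 17 board -0.049 0.081 | if on pan floor -0.106 0.216
scene [258. 164.] 95 board -0.06 -0.011 | if on pan floor -0.119 0.113
scene [311. 169.] 132 board 0.09 0.034 | if on pan floor 0.05 0.163
scene [297. 185.] 134 board 0.083 -0.058 | if on pan floor 0.042 0.06
scene [234. 212.] 106 board -0.018 -0.239 | if on pan floor -0.071 -0.144
top [229. 158.] 160 board 0.079 -0.053 | if on pan floor 0.103 -0.049
top [194. 161.] 178 board 0.087 0.039 | if on pan floor 0.112 0.053
top [273. 213.] 77 board -0.082 -0.141 | if on pan floor -0.074 -0.146
```

Call:
apply_moves(claw=[0.02, 0.02, 0.02, 0.02, 0.02, 0.02, 0.02, 0.02, 0.02, 0.02, 0.02, 0.02, 0.02, 0.02, 0.02, 0.02, 0.02, 0.02, 0.02, 0.02], xyz=[[-0.004, 0, 0], [-0.008, 0, 0], [-0.01, 0, 0], [-0.011, 0, 0], [-0.011, 0, 0], [-0.011, 0, 0], [-0.011, 0, 0], [-0.011, 0, 0], [-0.011, 0, 0], [-0.011, 0, 0], [-0.011, 0, 0], [-0.011, 0, 0], [-0.011, 0, 0], [-0.011, 0, 0], [-0.01, 0, 0], [-0.01, 0, 0], [-0.01, 0, 0], [-0.008, 0, 0], [-0.005, 0, 0], [0, 0, 0]], twist=[[0, 0, 0], [0, 0, 0], [0, 0, 0], [0, 0, 0], [0, 0, 0], [0, 0, 0], [0, 0, 0], [0, 0, 0], [0, 0, 0], [0, 0, 0], [0, 0, 0], [0, 0, 0], [0, 0, 0], [0, 0, 0], [0, 0, 0], [0, 0, 0], [0, 0, 0], [0, 0, 0], [0, 0, 0], [0, 0, 0]])

```text
clock: 12.1
position: [0.4987, -0.0368, 0.0606]
tool_rot: [-3.142, 0.0, 1.717]
force: [0.1, 0.1, 0.4]
grip_width: 0.0199
finger_force: 0.0
```

```bash
python3 -c "
from h import *
print(tipz());slices()"
```

```text
([np.float64(0.092), np.float64(0.098)], array([ 0.4987, -0.0362,  0.0606]), array([ 0.3,  0.1, -0.5]))
scene [271. 148.] 91 board -0.061 0.085 | if on pan floor -0.12 0.22
scene [311. 169.] 135 board 0.09 0.033 | if on pan floor 0.05 0.163
scene [297. 185.] 135 board 0.083 -0.059 | if on pan floor 0.042 0.059
scene [234. 212.] 107 board -0.018 -0.239 | if on pan floor -0.071 -0.144
scene [240. 226.] 131 board 0.021 -0.279 | if on pan floor -0.027 -0.188
top [229. 158.] 159 board 0.079 -0.053 | if on pan floor 0.103 -0.05
top [194. 161.] 175 board 0.087 0.039 | if on pan floor 0.112 0.053
top [183. 221.] 133 board -0.066 0.09 | if on pan floor -0.056 0.108
```

Call:
apply_moves(claw=[0.02, 0.02, 0.02, 0.02, 0.02, 0.02, 0.02, 0.02, 0.02, 0.02, 0.02, 0.02, 0.02, 0.02, 0.02, 0.02], xyz=[[0, 0, -0.02], [0, 0, -0.02], [0.027, 0, 0], [0.04, 0, 0], [0.04, 0, 0], [0.04, 0, 0], [0.04, 0, 0], [0.04, 0, 0], [0.03, 0, 0], [0.02, 0, 0], [0, 0, 0], [0, 0, 0], [0, 0, 0.015], [0, 0, 0.015], [0, 0, 0.01], [0, 0, 0]], twist=[[0, 0, 0], [0, 0, 0], [0, 0, 0], [0, 0, 0], [0, 0, 0], [0, 0, 0], [0, 0, 0], [0, 0, 0], [0, 0, 0], [0, 0, 0], [0, 0, 0], [0, 0, 0], [0, 0, 0], [0, 0, 0], [0, 0, 0], [0, 0, 0]])

```text
clock: 13.85
position: [0.4572, 0.2371, 0.0588]
tool_rot: [-3.139, 0.001, 1.718]
force: [0.1, -0.4, 0.1]
grip_width: 0.0203
finger_force: 0.0
```

```bash
python3 -c "
from h import *
print(tipz());slices()"
```

```text
([np.float64(0.125), np.float64(0.098)], array([0.4576, 0.2375, 0.0597]), array([ 1.2, -0.5,  0.6]))
scene [271. 149.] 78 board -0.06 0.082 | if on pan floor -0.119 0.218
scene [311. 169.] 133 board 0.091 0.034 | if on pan floor 0.051 0.163
scene [297. 185.] 134 board 0.083 -0.058 | if on pan floor 0.042 0.06
scene [234. 212.] 106 board -0.018 -0.239 | if on pan floor -0.071 -0.144
scene [240. 226.] 129 board 0.021 -0.279 | if on pan floor -0.028 -0.188
top [229. 158.] 159 board 0.079 -0.053 | if on pan floor 0.103 -0.05
top [194. 161.] 176 board 0.087 0.039 | if on pan floor 0.112 0.053
top [285. 195.] 129 board -0.041 -0.18 | if on pan floor -0.029 -0.188
top [273. 213.] 81 board -0.082 -0.142 | if on pan floor -0.073 -0.146
```

Call:
apply_moves(claw=[0.02, 0.02, 0.02, 0.02, 0.02, 0.02, 0.02, 0.02, 0.02, 0.02, 0.02, 0.02, 0.02, 0.02, 0.02, 0.02, 0.02, 0.02, 0.02, 0.02], xyz=[[-0.004, 0, 0], [-0.008, 0, 0], [-0.01, 0, 0], [-0.011, 0, 0], [-0.011, 0, 0], [-0.011, 0, 0], [-0.011, 0, 0], [-0.011, 0, 0], [-0.011, 0, 0], [-0.011, 0, 0], [-0.011, 0, 0], [-0.011, 0, 0], [-0.011, 0, 0], [-0.011, 0, 0], [-0.011, 0, 0], [-0.011, 0, 0], [-0.011, 0, 0], [-0.011, 0, 0], [-0.008, 0, 0], [-0.006, 0, 0]], twist=[[0, 0, 0], [0, 0, 0], [0, 0, 0], [0, 0, 0], [0, 0, 0], [0, 0, 0], [0, 0, 0], [0, 0, 0], [0, 0, 0], [0, 0, 0], [0, 0, 0], [0, 0, 0], [0, 0, 0], [0, 0, 0], [0, 0, 0], [0, 0, 0], [0, 0, 0], [0, 0, 0], [0, 0, 0], [0, 0, 0]])

```text
clock: 16.0
position: [0.4876, 0.0382, 0.0606]
tool_rot: [-3.142, 0.0, 1.717]
force: [0.3, 0.2, 0.8]
grip_width: 0.0197
finger_force: 0.1
```

Call:
apply_moves(claw=[0.02, 0.02, 0.02, 0.02, 0.02, 0.02, 0.02, 0.02, 0.02, 0.02, 0.02], xyz=[[-0.006, 0, 0], [-0.01, 0, 0], [-0.01, 0, 0], [-0.01, 0, 0], [-0.01, 0, 0], [-0.01, 0, 0], [-0.01, 0, 0], [-0.008, 0, 0], [-0.004, 0, 0], [0, 0, 0], [0, 0, 0]], twist=[[0, 0, 0], [0, 0, 0], [0, 0, 0], [0, 0, 0], [0, 0, 0], [0, 0, 0], [0, 0, 0], [0, 0, 0], [0, 0, 0], [0, 0, 0], [0, 0, 0]])

```text
clock: 17.1
position: [0.499, -0.0378, 0.0606]
tool_rot: [3.141, -0.0, 1.718]
force: [-0.1, 0.0, -0.9]
grip_width: 0.0203
finger_force: 0.0
```

```bash
python3 -c "
from h import *
print(tipz());slices()"
```

```text
([np.float64(0.127), np.float64(0.099)], array([ 0.4989, -0.0377,  0.0606]), array([ 0.4, -1.1,  0.3]))
scene [311. 169.] 133 board 0.09 0.033 | if on pan floor 0.05 0.163
scene [297. 185.] 134 board 0.083 -0.058 | if on pan floor 0.042 0.06
scene [237. 220.] 289 board 0.003 -0.263 | if on pan floor -0.048 -0.17
top [229. 158.] 159 board 0.079 -0.053 | if on pan floor 0.103 -0.05
top [194. 161.] 175 board 0.087 0.039 | if on pan floor 0.112 0.053
```

A is in the pan as well. Next is E: over the knife at height, then down behind it.

Call:
apply_moves(claw=[0.02, 0.02, 0.02, 0.02, 0.02, 0.02, 0.02, 0.02, 0.02, 0.02, 0.02, 0.02, 0.02, 0.02, 0.02], xyz=[[0, 0, -0.03], [0, 0, -0.03], [0.019, 0.0195, 0], [0.025, 0.025, 0], [0.025, 0.025, 0], [0.025, 0.025, 0], [0.025, 0.025, 0], [0.015, 0.02, 0], [0.005, 0.005, 0], [0, 0, 0], [0, 0, 0.02], [0, 0, 0.02], [0, 0, 0.012], [0, 0, 0.008], [0, 0, 0]], twist=[[0, 0, 0], [0, 0, 0], [0, 0, 0], [0, 0, 0], [0, 0, 0], [0, 0, 0], [0, 0, 0], [0, 0, 0], [0, 0, 0], [0, 0, 0], [0, 0, 0], [0, 0, 0], [0, 0, 0], [0, 0, 0], [0, 0, 0]])

```text
clock: 18.75
position: [0.621, 0.12, 0.06]
tool_rot: [-3.14, 0.0, 1.717]
force: [0.7, -0.2, -0.4]
grip_width: 0.02
finger_force: 0.0
```

```bash
python3 -c "
from h import *
print(tipz());slices()"
```

```text
([np.float64(0.101), np.float64(0.102)], array([0.6214, 0.1203, 0.0607]), array([-0.2, -0.4,  0.1]))
scene [314. 172.] 36 board 0.103 0.027 | if on pan floor 0.065 0.156
scene [297. 186.] 120 board 0.083 -0.06 | if on pan floor 0.043 0.058
scene [236. 219.] 278 board 0.002 -0.262 | if on pan floor -0.049 -0.17
```

Call:
apply_moves(claw=[0.02, 0.02, 0.02, 0.02, 0.02, 0.02, 0.02, 0.02, 0.02, 0.02, 0.02, 0.02, 0.02, 0.02, 0.02, 0.02], xyz=[[-0.004, 0, 0], [-0.008, 0, 0], [-0.01, 0, 0], [-0.011, 0, 0], [-0.011, 0, 0], [-0.011, 0, 0], [-0.011, 0, 0], [-0.011, 0, 0], [-0.011, 0, 0], [-0.011, 0, 0], [-0.011, 0, 0], [-0.01, 0, 0], [-0.01, 0, 0], [-0.006, 0, 0], [-0.003, 0, 0], [0, 0, 0]], twist=[[0, 0, 0], [0, 0, 0], [0, 0, 0], [0, 0, 0], [0, 0, 0], [0, 0, 0], [0, 0, 0], [0, 0, 0], [0, 0, 0], [0, 0, 0], [0, 0, 0], [0, 0, 0], [0, 0, 0], [0, 0, 0], [0, 0, 0], [0, 0, 0]])

```text
clock: 20.5
position: [0.6419, -0.0172, 0.0606]
tool_rot: [-3.142, -0.0, 1.717]
force: [-0.7, -0.4, -0.5]
grip_width: 0.0197
finger_force: 0.0
```

```bash
python3 -c "
from h import *
print(tipz());slices()"
```

```text
([np.float64(0.127), np.float64(0.099)], array([ 0.6418, -0.0167,  0.0606]), array([-0.7, -0.5,  0.7]))
scene [311. 169.] 134 board 0.09 0.033 | if on pan floor 0.05 0.163
scene [237. 220.] 291 board 0.003 -0.263 | if on pan floor -0.048 -0.17
scene [281. 230.] 132 board 0.118 -0.248 | if on pan floor 0.081 -0.154
top [194. 161.] 178 board 0.087 0.04 | if on pan floor 0.112 0.053
top [284. 198.] 196 board -0.048 -0.176 | if on pan floor -0.037 -0.184
top [273. 212.] 86 board -0.081 -0.142 | if on pan floor -0.073 -0.147
```

Call:
apply_moves(claw=[0.02, 0.02, 0.02, 0.02, 0.02, 0.02, 0.02, 0.02, 0.02, 0.02, 0.02, 0.02, 0.02, 0.02, 0.02], xyz=[[0, 0, -0.02], [0, 0, -0.02], [0.025, 0.001, 0], [0.04, 0.002, 0], [0.04, 0.002, 0], [0.04, 0.002, 0], [0.04, 0.001, 0], [0.03, 0, 0], [0.014, 0, 0], [0, 0, 0], [0, 0, 0], [0, 0, 0.015], [0, 0, 0.015], [0, 0, 0.01], [0, 0, 0]], twist=[[0, 0, 0], [0, 0, 0], [0, 0, 0], [0, 0, 0], [0, 0, 0], [0, 0, 0], [0, 0, 0], [0, 0, 0], [0, 0, 0], [0, 0, 0], [0, 0, 0], [0, 0, 0], [0, 0, 0], [0, 0, 0], [0, 0, 0]])

```text
clock: 22.15
position: [0.6153, 0.2098, 0.0584]
tool_rot: [-3.139, 0.001, 1.717]
force: [0.5, 0.6, 0.1]
grip_width: 0.0201
finger_force: 0.0
```

```bash
python3 -c "
from h import *
print(tipz());slices()"
```

```text
([np.float64(0.102), np.float64(0.098)], array([0.6158, 0.2103, 0.0595]), array([ 0.9, -0.2,  0.7]))
scene [311. 170.] 122 board 0.091 0.032 | if on pan floor 0.051 0.161
scene [237. 220.] 287 board 0.003 -0.263 | if on pan floor -0.048 -0.17
scene [281. 230.] 131 board 0.118 -0.248 | if on pan floor 0.081 -0.154
top [266. 160.] 129 board 0.058 -0.147 | if on pan floor 0.08 -0.153
```

Call:
apply_moves(claw=[0.02, 0.02, 0.02, 0.02, 0.02, 0.02, 0.02, 0.02, 0.02, 0.02, 0.02, 0.02, 0.02, 0.02, 0.02], xyz=[[-0.004, 0, 0], [-0.008, 0, 0], [-0.01, 0, 0], [-0.011, 0, 0], [-0.011, 0, 0], [-0.011, 0, 0], [-0.011, 0, 0], [-0.011, 0, 0], [-0.011, 0, 0], [-0.011, 0, 0], [-0.011, 0, 0], [-0.011, 0, 0], [-0.011, 0, 0], [-0.011, 0, 0], [-0.008, 0, 0]], twist=[[0, 0, 0], [0, 0, 0], [0, 0, 0], [0, 0, 0], [0, 0, 0], [0, 0, 0], [0, 0, 0], [0, 0, 0], [0, 0, 0], [0, 0, 0], [0, 0, 0], [0, 0, 0], [0, 0, 0], [0, 0, 0], [0, 0, 0]])

```text
clock: 23.8
position: [0.6385, 0.0601, 0.0606]
tool_rot: [-3.142, 0.0, 1.717]
force: [0.3, 0.6, -0.1]
grip_width: 0.02
finger_force: 0.1
```

Call:
apply_moves(claw=[0.02, 0.02, 0.02, 0.02, 0.02, 0.02, 0.02, 0.02, 0.02, 0.02], xyz=[[-0.008, 0, 0], [-0.01, 0, 0], [-0.01, 0, 0], [-0.01, 0, 0], [-0.01, 0, 0], [-0.01, 0, 0], [-0.01, 0, 0], [-0.007, 0, 0], [-0.003, 0, 0], [0, 0, 0]], twist=[[0, 0, 0], [0, 0, 0], [0, 0, 0], [0, 0, 0], [0, 0, 0], [0, 0, 0], [0, 0, 0], [0, 0, 0], [0, 0, 0], [0, 0, 0]])

```text
clock: 24.8
position: [0.6498, -0.0161, 0.0605]
tool_rot: [-3.142, -0.0, 1.717]
force: [-0.8, 0.2, 0.5]
grip_width: 0.0199
finger_force: 0.0
```

Call:
apply_moves(claw=[0.02, 0.02, 0.02, 0.02, 0.02, 0.02, 0.02, 0.02, 0.02, 0.02], xyz=[[0, 0, -0.02], [0, 0, -0.03], [0, 0, -0.04], [0, 0, -0.04], [0, 0, -0.03], [0, 0, -0.01], [0, 0, 0], [0, 0, 0], [0, 0, 0], [0, 0, 0]], twist=[[0, 0, 0], [0, 0, 0], [0, 0, 0], [0, 0, 0], [0, 0, 0], [0, 0, 0], [0, 0, 0], [0, 0, 0], [0, 0, 0], [0, 0, 0]])

```text
clock: 25.8
position: [0.6494, -0.0157, 0.2294]
tool_rot: [-3.14, -0.0, 1.718]
force: [-0.1, 0.1, -0.5]
grip_width: 0.0199
finger_force: 0.0
```

```bash
python3 -c "
from h import *
slices();d=snap('scene')['img']
cv2.imwrite('pics/fin.png',cv2.resize(d[90:280,150:380,::-1],None,fx=3,fy=3,interpolation=cv2.INTER_CUBIC))"
```

```text
scene [237. 220.] 287 board 0.003 -0.263 | if on pan floor -0.048 -0.17
scene [282. 232.] 194 board 0.124 -0.253 | if on pan floor 0.088 -0.159
top [268. 157.] 208 board 0.065 -0.155 | if on pan floor 0.088 -0.161
top [284. 198.] 194 board -0.048 -0.176 | if on pan floor -0.037 -0.184
top [273. 212.] 86 board -0.081 -0.142 | if on pan floor -0.073 -0.147
```

View pics/fin.png

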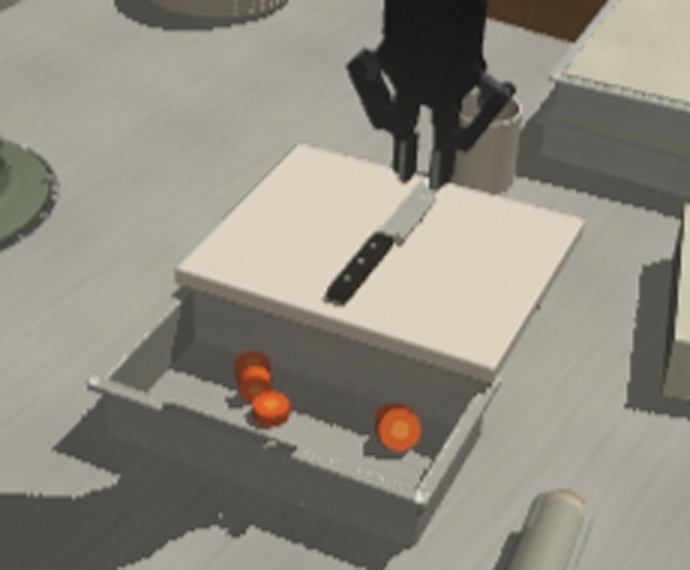

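The board now holds only the knife, which hasn't moved. The pan holds all five slices: three near (258,385) and two stacked or leaning near (398,428). The mug is unmoved and the arm is clear.

```bash
python3 -c "
from h import *
print(bot.job_done())"
```

```text
the job is handed in; nothing more can be done
None
```

All five carrot slices were swept over the board's edge into the pan, the knife and mug weren't disturbed and the arm stayed well away from the mill; the job was handed in at about 26 s, but the hand-in gave no verdict.

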